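Hang a circuit board on the sprung board holder

ROBOT

A 6-joint arm with a two-finger parallel gripper is mounted at the origin on the work surface. World frame = base frame: x ahead of the robot, y to its left, z up, the work surface at z = 0. Lengths are in mm, angles in degrees, forces in N, time in s.
With the tool pointing down it reaches from about 300 to 850 mm from the base axis. Payload 4.2 kg.
Tool frame: the origin (TCP) lies midway between the tips of the shut fingers; the grasp point (between the pads) lies env.grasp_offset behind it (env.grasp_offset is the distance from the TCP to the grasp point, in mm); y points along the fingers, x is the direction in which the jaws open and shut, and the axes are right-handed (so a half turn about y gives the same grasp; the last joint's range is limited). The gripper opens to 91 mm and grips with 3 to 60 N. Pads are 32 mm wide; open, the fingers measure 118 mm over their backs; the gripper's body (76 mm by 178 mm) begins 60 mm behind the grasp point.
Start: joints at [75.516, 18.312, 89.639, -0, 72.044, -1.146], TCP at [132.655, 559.505, 213.976] pointing down, gripper open.
Joint ranges: [-177.97, 177.97], [-48.28, 115.42], [12.27, 149.76], [-77.06, 257.06], [2.81, 150.46], [-146.56, 146.56]. Speed limits (degrees/s): [147.25, 147.25, 180, 180, 180, 180].

INTERFACE

Orientations are given as [roll, pitch, yaw] about the fixed x, y, z axes, in that order (R = Rz(yaw) Ry(pitch) Rx(roll)).
In Python, from workcell import state, vision, job, env gives the robot as it stands.
- The arm moves only by the shell command python3 -m handwheel 'ROWS' [FORCE]. ROWS is JSON, a list of rows, each a list of 3 entries, a list of its own where there are three numbers: the finger opening in cm, from 0 to 9.12, then the shift along the tool's x, y, z in cm, then the turn about the tool's y in degrees. A call has 1 to 10 rows; each row is the pose to reach, as a shift and turn from the pose measured when the call began, along the tool's axes at that moment; what a row does not reach only later rows make up. A row lasts 1/10 s, in which the tool goes at most 50 mm and 8.59 degrees, less where a joint would pass 70% of its speed; a pose out of reach is approached as far as the arm can. A call with a gripper value outside its range is refused whole. The fingers move at their own pace and stop on an object; FORCE is the grip in N (left out, the last holds). Time passes only in rows, so rows that repeat a pose let the fingers close. It gives the time, the measured TCP pose, the force and the opening at its end, in the units of the state.
- state(): the state, without advancing time (a new reading comes with each control period).
- vision.grab_frame(name): name is "scene" or "top"; returns the picture (400x640x3 uint8, red, green, blue); there is no depth.
- vision.camera_model(name): a dict with "fov_y" (degrees; the focal length in pixels is half the picture's height over the tangent of half this angle, whatever the lens; pixels are square), "cx", "cy" (the principal point, pixels), "extrinsics" (4x4, takes a point from world to camera coordinates). Camera axes: x right, y up, looking along -z (the intrinsics and any distortion apply to the point x, -y, -z); pixel columns grow to the right and rows downward; lengths in mm; the calibration is good to about 2 mm. A picture is of the moment at which its call begins. camera_model takes no time and is no camera call.
- job.job_done(): hands the job in, once; it reports no verdict.
The state is a dict: "time_s": time; "qpos": joint angles; "qvel": joint speeds; "effort": joint torques, N m; "ee_pos": TCP position; "ee_rot": TCP orientation; "force": force on the tool from outside, world axes, zero at the start; "torque": the same for the moment, N m; "gripper_width": finger opening in mm.
Only numpy, scipy, OpenCV 4.12 (cv2) and the standard library are available. Lean on these libraries where they do the work, as an engineer would, in place of code of your own. Each camera call takes 0.05 s, during which the arm holds its last target.

TASK

Take the circuit board off the mat and hang it on the preheater's board holder by its two end holes: hook one hole over the pin of the spring-loaded rail, draw that rail in with the board until the other hole drops over the pin of the clamped rail, and press the board gently home so it lies flat on both ledges, then let go. Either end may go to either rail; do not force the board, and leave the nozzle, jar and spool where they are.

Things in the scene. Friction and masses are not known exactly. Their poses are not given: they have to be found in the camera images.
- board: the loose green circuit board, 220 x 110 x 3 mm, about 0.3 kg, flat underneath. Origin: centre of its underside; x along its 220 mm length, z up. Starts flat on the mat, its length crosswise to the line between the holder's pins, give or take 45 degrees. Within 40 mm of the heatsink nothing on it is over 2 mm high; nearer its ends parts stand up to 15 mm above it.
- heatsink (a point): top centre of the finned aluminium heatsink in the middle of the board, the place to grip: 50 mm along board x, 46 mm along board y, its top 35 mm above the board's underside (32 mm above its upper face).
- hole_a (a point): centre of the hole at the -x end of the board, at the underside, 100 mm from the board's origin. Through hole, 7.5 mm across, ringed with bare copper; its centre is 10 mm from the board's end.
- hole_b (a point): the same at the +x end, 200 mm from hole_a.
- bed: fixed bench-top preheater: white housing 300 (x) x 420 (y) x 61 mm, dark mesh on top. Origin: centre of its underside, on the table. Two rods along its y carry two aluminium rails (290 mm long in x) that face each other, each with an inward ledge 24 mm deep, upper face at z = 105 mm, and one upright pin amid the ledge at bed x = 0. The -y rail is sprung, the +y rail clamped.
- spring_pin (a point): foot of the spring-loaded rail's dark steel pin, on its axis at the ledge's upper face; moves with the rail. Both pins: 6 mm across for 9 mm, then tapering to 4.6 mm at the tip, 12 mm above the ledge. The rail steps up 4 mm, 12 mm outward of the pin; black hold-down arms with knobs stand on it at bed x = -95 and +95 mm, up to 30 mm above the ledge, drawn back.
- spring_rail (a joint): travel of the spring-loaded rail along bed +y, towards the clamped rail, m: 0 at rest on its outer stop, at most 0.032. Springs push it outward with 3.6 N at rest and 120 N/m more as it is drawn in; they hold the board taut, so the pins drag in the holes and the board does not fall home by its weight.
- clamped_span (a point): a point fixed on the bed, at ledge height, 216 mm in bed +y from the spring-loaded pin's rest place. The clamped rail's pin, same shape and height, stands within 11 mm of it along bed y (205 to 227 mm from the other pin at rest): the rail stays where the last user clamped it, which is not measured but must be felt or seen. The holes being 200 mm apart, the sprung rail must come in 3 to 28 mm.
- mat: the dark flat fixed mat, 250 x 180 x 6 mm, on which the board lies. Origin: centre of its underside, on the table.
- nozzle: loose steel hot-air nozzle, 44 mm square, 52 mm high, in front of the mat, on the robot's side; to be left alone. Origin: centre of its underside.
- flux_jar: loose small white jar, 48 mm across, 50 mm high, in front of the mat, on the robot's side; to be left alone. Origin: centre of its underside.
- spool: loose grey spool, 54 mm across, 38 mm high, standing in front of the mat, on the robot's side; to be left alone. Origin: centre of its underside.
There are look-alikes about, which are no part of the job. Several things have the shape of the board; the one meant has the colours described above.

How it is judged (in metres and radians):
On the way:
1. one hole of the board is over the pin of the spring-loaded rail and the rail has been drawn in by at least 2 mm (value of joint spring_rail above 0.002 m and ((horizontal distance between hole_a and spring_pin below 0.004 m and z of hole_a in the frame of spring_pin below 0.012 m) or (horizontal distance between hole_b and spring_pin below 0.004 m and z of hole_b in the frame of spring_pin below 0.012 m))), for 0.1 s.
At the end, for the whole second after the job is handed in: The board hangs on both pins: one hole within 3 mm of the spring-loaded rail's pin, that rail still drawn in by more than 1.5 mm, the underside at both holes within 2 mm of the ledges, the board level within 0.025 rad, released and at rest (horizontal distance between any of hole_a, hole_b and spring_pin below 0.003 m and value of joint spring_rail above 0.0015 m and z of hole_a in the frame of bed between 0.102 and 0.107 m and z of hole_b in the frame of bed between 0.102 and 0.107 m and angle between board's own z axis and vertical below 0.025 rad and linear speed of board below 0.01 m/s); the robot touches nothing.
It fails at once if the board is forced: more than 40 N of contact force between the board and the holder (contact force between board and bed above 40 N).
It fails at once if the nozzle is moved by more than 30 mm (distance of nozzle from where it was at the start of the episode above 0.03 m).
It fails at once if the jar is moved by more than 30 mm (distance of flux_jar from where it was at the start of the episode above 0.03 m).
It fails at once if the spool is moved by more than 30 mm (distance of spool from where it was at the start of the episode above 0.03 m).
It also fails if it takes over 58 s, if anything falls off the work surface, if the arm or the gripper's body presses on something with over 40 N, if the wrist force passes 120 N, or if a joint passes its speed limit or range.

## Working session

There is one attempt and no reset: what is moved stays moved. The work goes in short steps, Python scripts to look and compute and a shell command to move; the robot and the scene stay as the last step left them, time stands still between calls to the robot, and variables do not carry over. Pictures are saved under pics/ and viewed, and the job is handed in when it is done.

```bash
ls; mkdir -p pics
python3 - <<'E'
from workcell import state, vision, job, env
import cv2
print(state()); print(env.grasp_offset)
for n in("scene","top"):
    m=vision.camera_model(n); print(n,m)
    cv2.imwrite(f"pics/{n}0.png",cv2.cvtColor(vision.grab_frame(n),cv2.COLOR_RGB2BGR))
E
```

```text
pics
{'time_s': 0.0, 'qpos': array([ 7.55151727e+01,  1.83524740e+01,  8.97047486e+01, -2.11094330e-03,
        7.20443984e+01, -1.14429333e+00]), 'qvel': array([-0.07593036, -0.05840861, -0.07642519,  0.01714666,  0.02770511,
        0.02365269]), 'effort': array([-4.28345456e-04, -4.12480259e+01, -2.31969184e+01,  7.29902484e-02,
        4.59994655e-02, -1.26667173e-04]), 'ee_pos': array([132.54554004, 559.00627349, 213.12316569]), 'ee_rot': array([-89.99997717,   0.10164084,  76.66011856]), 'force': array([-0.33498168, -0.14867358, -0.57012974]), 'torque': array([-0.06094934, -0.01985478,  0.00850191]), 'gripper_width': 91.20476105095449}
18.8
scene {'fov_y': 48.11419685620967, 'cx': 317.03653755630273, 'cy': 194.96283990191105, 'extrinsics': array([[ 6.34680669e-01,  7.72746663e-01,  6.56071962e-03,
        -1.35293271e+02],
       [-6.65831319e-01,  5.42519215e-01,  5.12192890e-01,
         3.69407707e+02],
       [ 3.92236030e-01, -3.29447258e-01,  8.58845388e-01,
        -1.75019691e+03],
       [ 0.00000000e+00,  0.00000000e+00,  0.00000000e+00,
         1.00000000e+00]])}
top {'fov_y': 53.01652471086118, 'cx': 322.51767246850835, 'cy': 205.2299325437933, 'extrinsics': array([[-2.39854281e-03, -9.99991988e-01,  3.20486575e-03,
        -2.25216746e+02],
       [ 9.75096561e-01, -1.62806555e-03,  2.21774762e-01,
        -4.65197833e+02],
       [-2.21767768e-01,  3.65698984e-03,  9.75092654e-01,
        -1.17256507e+03],
       [ 0.00000000e+00,  0.00000000e+00,  0.00000000e+00,
         1.00000000e+00]])}
```

View pics/scene0.png

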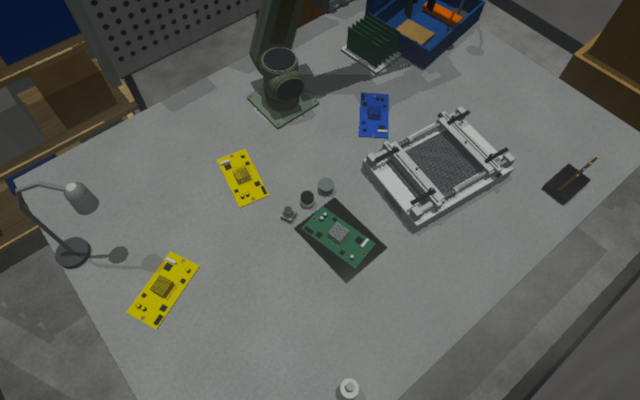

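View pics/top0.png

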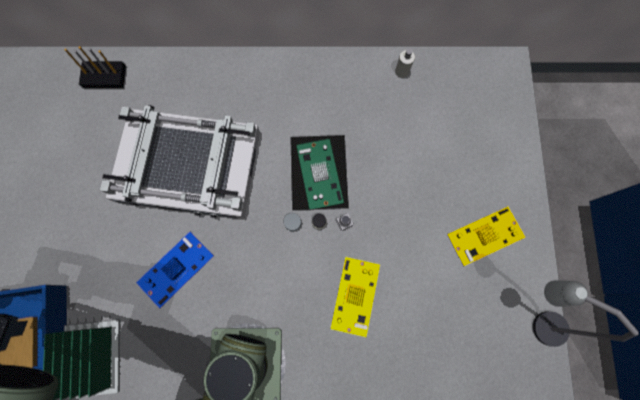

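```bash
cat > h.py <<'E'
import numpy as np, cv2
from workcell import state, vision, job, env
def cam(n):
    m=vision.camera_model(n); f=200/np.tan(np.radians(m['fov_y'])/2)
    return f,m['cx'],m['cy'],np.array(m['extrinsics'])
C={n:cam(n) for n in('scene','top')}
def proj(n,P):
    f,cx,cy,E=C[n]; P=np.atleast_2d(P).astype(float); c=P@E[:3,:3].T+E[:3,3]
    return np.c_[cx+f*c[:,0]/-c[:,2], cy-f*c[:,1]/-c[:,2]]
def unproj(n,uv,z):
    f,cx,cy,E=C[n]; uv=np.atleast_2d(uv).astype(float)
    d=np.c_[(uv[:,0]-cx)/f,-(uv[:,1]-cy)/f,-np.ones(len(uv))]@E[:3,:3]
    o=-E[:3,:3].T@E[:3,3]
    z=np.broadcast_to(z,len(uv))
    return o+d*((z-o[2])/d[:,2])[:,None]
def crop(n,im,u0,v0,w,h,s,out,g=1.8):
    c=im[v0:v0+h,u0:u0+w]; c=(255*(c/255.)**(1/g)).astype(np.uint8)
    c=cv2.resize(c,None,fx=s,fy=s,interpolation=cv2.INTER_CUBIC)
    cv2.imwrite(out,cv2.cvtColor(c,cv2.COLOR_RGB2BGR))
E
python3 - <<'E'
from h import *
for n in C: print(n,C[n][0],-C[n][3][:3,:3].T@C[n][3][:3,3])
t=cv2.cvtColor(cv2.imread('pics/top0.png'),cv2.COLOR_BGR2RGB);s=cv2.cvtColor(cv2.imread('pics/scene0.png'),cv2.COLOR_BGR2RGB)
crop('top',t,90,95,180,130,4.4,'pics/t_bed.png')
crop('top',t,270,125,100,110,5,'pics/t_board.png')
crop('scene',s,350,95,180,140,4.4,'pics/s_bed.png')
crop('scene',s,270,170,130,120,5,'pics/s_board.png')
E
```

```text
scene 448.0052728639498 [1018.32153194 -672.46092888 1314.82816307]
top 400.9931209086661 [ 193.03547864 -221.68425557 1247.25050965]
```

View pics/t_bed.png

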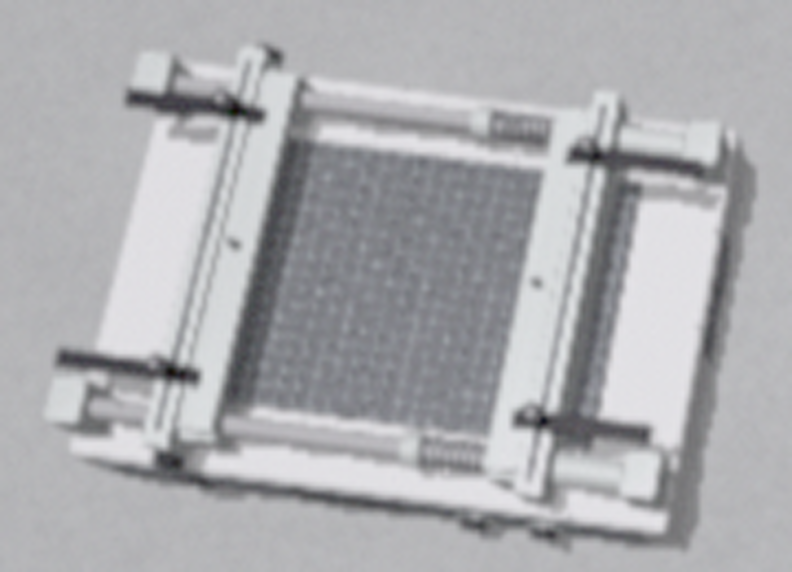

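View pics/t_board.png

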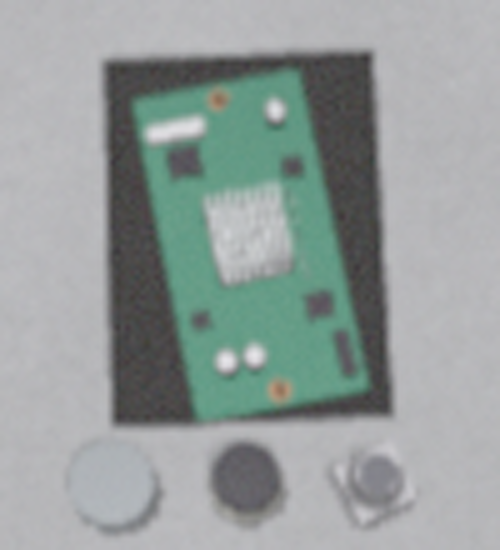

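View pics/s_bed.png

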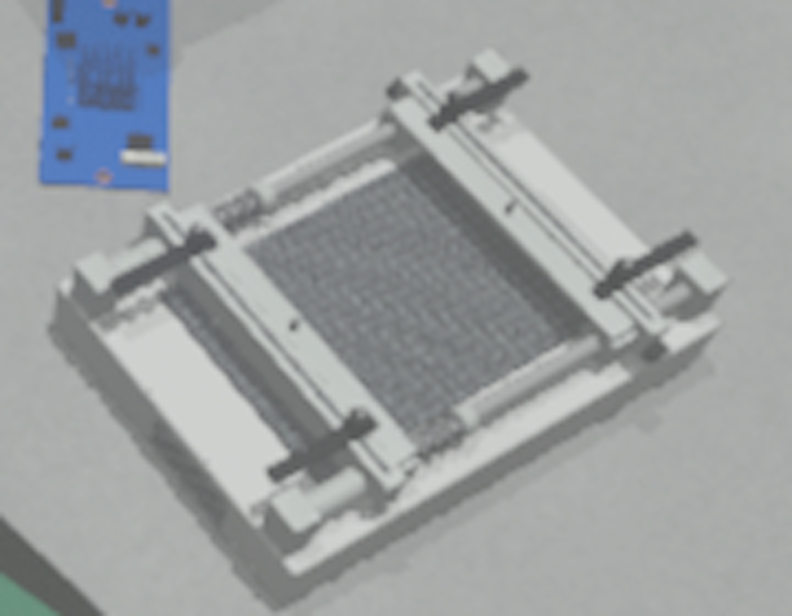

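View pics/s_board.png

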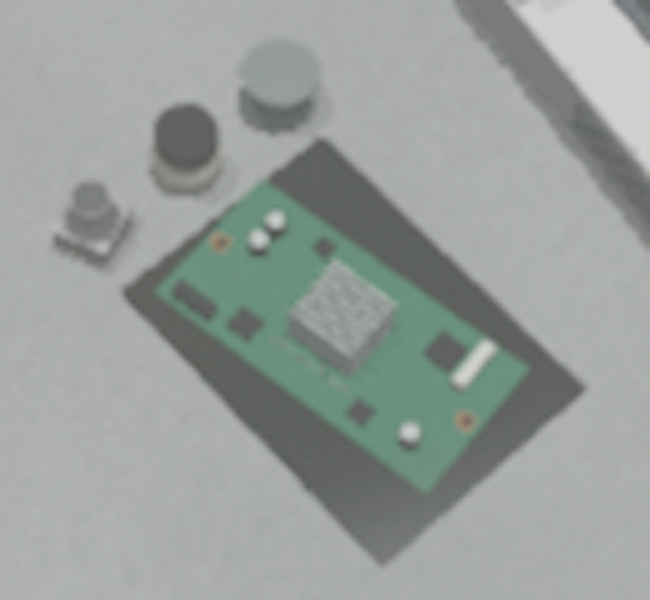

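```bash
cat > m0.py <<'E'
from h import *
def pt(u0,v0,s,p): p=np.atleast_2d(p).astype(float); return (p+.5)/s-.5+[u0,v0]
def tri(a,b):
    # least squares 3D
    A=[];B=[]
    for n,uv in(('top',a),('scene',b)):
        f,cx,cy,E=C[n]; R,T=E[:3,:3],E[:3,3]
        x=(uv[0]-cx)/f; y=-(uv[1]-cy)/f
        for k,v in((0,x),(1,y)):
            A.append(R[k]+v*R[2]); B.append(-T[k]-v*T[2])
    X,r,_,_=np.linalg.lstsq(np.array(A),np.array(B),rcond=None); return X
tb=lambda p:pt(90,95,4.4,p); tB=lambda p:pt(270,125,5,p); sb=lambda p:pt(350,95,4.4,p); sB=lambda p:pt(270,170,5,p)
E
python3 - <<'E'
from m0 import *
print('mat top',unproj('top',tB([[104,62],[373,53],[392,414],[114,424]]),6).round(1).tolist())
print('mat scene',unproj('scene',sB([[322,138],[584,388],[382,566],[124,292]]),6).round(1).tolist())
a=unproj('top',tB([[219,100],[281,390]]),9);b=unproj('scene',sB([[466,421],[221,242]]),9)
print('holes',a,b,np.linalg.norm(a[0]-a[1]),np.linalg.norm(b[0]-b[1]))
for z in(105,111,117):
  print(z,unproj('top',tb([[537,282],[235,243]]),z).round(1).tolist(),unproj('scene',sb([[294,325],[511,207]]),z).round(1).tolist())
for p,q in(([537,282],[294,325]),([235,243],[511,207])): print(tri(tb(p)[0],sb(q)[0]))
E
```

```text
mat top [[706.5, -120.9, 6.0], [712.7, -298.6, 6.0], [468.1, -307.1, 6.0], [462.0, -130.9, 6.0]]
mat scene [[463.8, -131.4, 6.0], [709.7, -122.1, 6.0], [717.1, -299.8, 6.0], [470.8, -307.1, 6.0]]
holes [[ 678.60864525 -196.91697417    9.        ]
 [ 483.19074659 -236.75915807    9.        ]] [[ 679.73148964 -196.75557031    9.        ]
 [ 483.46523519 -235.87112203    9.        ]] 199.4380974963612 200.12613278079272
105 [[596.4, 106.0, 105.0], [624.8, 314.2, 105.0]] [[593.0, 107.1, 105.0], [621.8, 316.6, 105.0]]
111 [[594.3, 104.3, 111.0], [622.5, 311.4, 111.0]] [[595.1, 103.2, 111.0], [623.8, 311.7, 111.0]]
117 [[592.2, 102.6, 117.0], [620.3, 308.5, 117.0]] [[597.2, 99.4, 117.0], [625.8, 306.8, 117.0]]
[594.65407476 104.46712781 109.55042915]
[623.2653371  312.36261099 109.59837837]
```

```bash
cat > go.py <<'E'
import sys
from h import *
from scipy.spatial.transform import Rotation as Ro
def go(P,yaw):
    s=state(); R=Ro.from_euler('xyz',s['ee_rot'],degrees=True).as_matrix()
    d=R.T@(np.array(P)-s['ee_pos']); cy=np.degrees(np.arctan2(R[1,0],R[0,0]))
    t=-((yaw-cy+180)%360-180)
    print('t',round(s['time_s'],2),'pos',s['ee_pos'].round(1),'yaw',cy.round(2),'rot',s['ee_rot'].round(2),'F',s['force'].round(2),'w',round(s['gripper_width'],1),'q6',s['qpos'][5].round(1))
    print('shift cm',(d/10).round(3),'turn',round(t,2))
if __name__=='__main__': go([float(v) for v in sys.argv[1:4]],float(sys.argv[4]))
E
python3 -m handwheel '[[9.12,[-65.1,0,-61.5],150],[9.12,[-65.1,0,-61.5],150],[9.12,[-65.1,0,-61.5],150],[9.12,[-65.1,0,-61.5],150],[9.12,[-65.1,0,-61.5],150],[9.12,[-65.1,0,-61.5],150],[9.12,[-65.1,0,-61.5],150],[9.12,[-65.1,0,-61.5],150],[9.12,[-65.1,0,-61.5],150],[9.12,[-65.1,0,-61.5],150]]' 20; python3 go.py 581 -216.5 120 -78.6
```

```text
time_s: 1.1
ee_pos: [383.1, 124.6, 214.1]
ee_rot: [-90.0, -0.0, -9.6]
force: [1.5, 1.0, 0.1]
gripper_width: 91.2
t 1.1 pos [383.1 124.6 214.1] yaw -9.64 rot [-9.004e+01 -4.000e-02 -9.640e+00] F [1.5  0.98 0.1 ] w 91.2 q6 26.1
shift cm [ 25.211   9.45  -30.31 ] turn 68.96
```

```bash
python3 -m handwheel '[[9.12,[25.2,7,-30.3],69],[9.12,[25.2,7,-30.3],69],[9.12,[25.2,7,-30.3],69],[9.12,[25.2,7,-30.3],69],[9.12,[25.2,7,-30.3],69],[9.12,[25.2,7,-30.3],69],[9.12,[25.2,7,-30.3],69],[9.12,[25.2,7,-30.3],69],[9.12,[25.2,7,-30.3],69],[9.12,[25.2,7,-30.3],69]]'; python3 go.py 581 -216.5 14 -78.6
```

```text
time_s: 2.1
ee_pos: [580.4, -217.0, 143.1]
ee_rot: [-90.1, 0.1, -78.7]
force: [0.2, 0.5, -0.8]
gripper_width: 91.5
t 2.1 pos [ 580.4 -217.   143.1] yaw -78.69 rot [-9.010e+01  5.000e-02 -7.869e+01] F [ 0.24  0.45 -0.83] w 91.5 q6 57.1
shift cm [-0.026 12.907  0.09 ] turn -0.09
```

```bash
python3 -m handwheel '[[9.12,[0,5,0.1],0],[9.12,[0,9,0.1],0],[9.12,[0,11,0.1],0],[9.12,[0,12.4,0.1],0],[9.12,[0,12.8,0.1],0],[9.12,[0,12.8,0.1],0]]'; python3 go.py 581 -216.5 14 -78.6
python3 - <<'E'
from h import *
t=vision.grab_frame('top');s=vision.grab_frame('scene')
crop('top',t,270,125,100,110,5,'pics/t1.png');crop('scene',s,270,150,130,120,5,'pics/s1.png')
E
```

```text
time_s: 2.7
ee_pos: [581.4, -216.2, 15.7]
ee_rot: [-90.1, 0.0, -78.6]
force: [0.1, -1.0, 0.8]
gripper_width: 90.9
t 2.7 pos [ 581.4 -216.2   15.7] yaw -78.63 rot [-9.007e+01  4.000e-02 -7.863e+01] F [ 0.12 -0.96  0.8 ] w 90.9 q6 57.2
shift cm [ 0.025  0.172 -0.043] turn -0.03
```

View pics/t1.png

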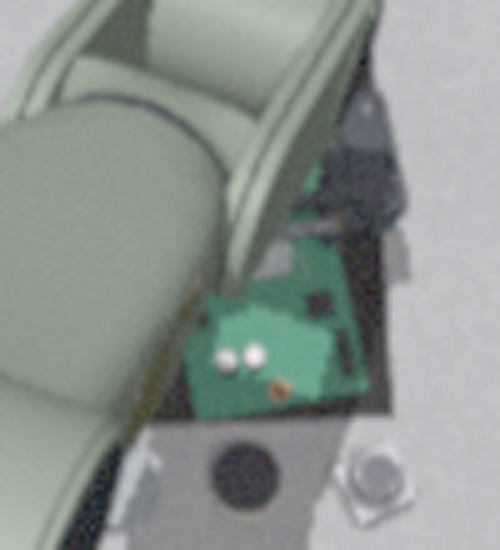

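View pics/s1.png

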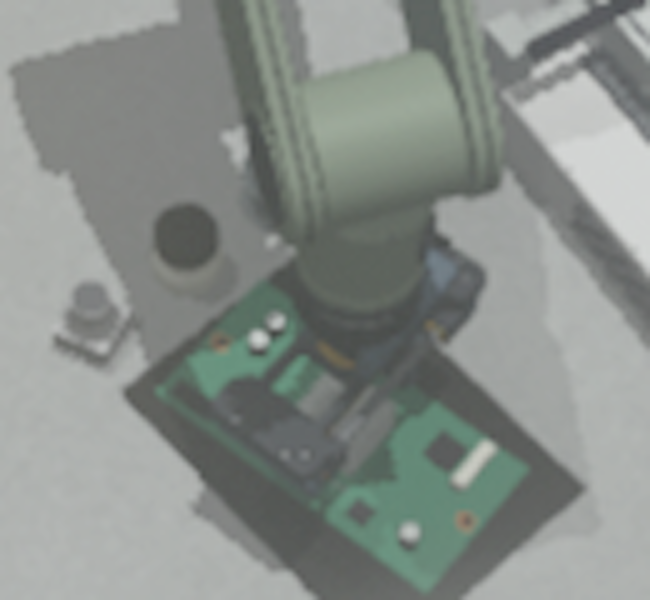

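```bash
python3 -m handwheel '[[4.0,[0,0.15,0],0],[4.0,[0,0.15,0],0],[4.0,[0,0.15,0],0],[4.0,[0,0.15,0],0],[4.0,[0,0.15,0],0],[4.0,[0,0.15,0],0],[4.0,[0,0.15,0],0],[4.0,[0,0.15,0],0]]' 25; python3 go.py 581 -216.5 210 -78.6
```

```text
time_s: 3.6
ee_pos: [582.1, -216.7, 15.1]
ee_rot: [-90.0, -0.0, -78.7]
force: [0.2, -0.2, 0.4]
gripper_width: 45.6
t 3.6 pos [ 582.1 -216.7   15.1] yaw -78.67 rot [-8.997e+01 -1.000e-02 -7.867e+01] F [ 0.16 -0.19  0.4 ] w 45.6 q6 57.2
shift cm [ -0.031 -19.488  -0.093] turn -0.07
```

```bash
python3 -m handwheel '[[4.0,[0,-2,0],0],[4.0,[0,-5,0],0],[4.0,[0,-10,0],0],[4.0,[0,-15,0],0],[4.0,[0,-18.5,0],0],[4.0,[0,-18.5,0],0]]'; python3 go.py 608.3 203.3 190 -7.87
```

```text
time_s: 4.2
ee_pos: [584.8, -217.8, 205.9]
ee_rot: [-89.4, -0.4, -78.7]
force: [1.8, -0.5, -3.2]
gripper_width: 46.0
t 4.2 pos [ 584.8 -217.8  205.9] yaw -78.67 rot [-89.42  -0.38 -78.67] F [ 1.79 -0.5  -3.19] w 46.0 q6 57.2
shift cm [-40.84    1.419  10.566] turn -70.8
```

```bash
python3 -m handwheel '[[4.0,[-40.8,0.6,10.6],-70.8],[4.0,[-40.8,0.6,10.6],-70.8],[4.0,[-40.8,0.6,10.6],-70.8],[4.0,[-40.8,0.6,10.6],-70.8],[4.0,[-40.8,0.6,10.6],-70.8],[4.0,[-40.8,0.6,10.6],-70.8],[4.0,[-40.8,0.6,10.6],-70.8],[4.0,[-40.8,0.6,10.6],-70.8],[4.0,[-40.8,0.6,10.6],-70.8],[4.0,[-40.8,0.6,10.6],-70.8]]'; python3 go.py 608.3 203.3 140 -7.87
```

```text
time_s: 5.2
ee_pos: [607.3, 206.2, 195.1]
ee_rot: [-90.2, -0.4, -7.6]
force: [-0.1, 0.5, -2.7]
gripper_width: 45.7
t 5.2 pos [607.3 206.2 195.1] yaw -7.6 rot [-90.22  -0.44  -7.6 ] F [-0.13  0.52 -2.68] w 45.7 q6 25.7
shift cm [ 0.096  5.515 -0.254] turn 0.27
```

```bash
python3 -m handwheel '[[4.0,[0.1,2.5,-0.25],0.3],[4.0,[0.1,5.3,-0.25],0.3],[4.0,[0.1,5.5,-0.25],0.3],[4.0,[0.1,5.5,-0.25],0.3],[4.0,[0.1,5.5,-0.25],0.3],[4.0,[0.1,5.5,-0.25],0.3],[4.0,[0.1,5.5,-0.25],0.3]]'; python3 go.py 608.3 203.3 140 -7.87
python3 - <<'E'
from h import *
t=vision.grab_frame('top');s=vision.grab_frame('scene')
cv2.imwrite('pics/t2raw.png',t);cv2.imwrite('pics/s2raw.png',s)
crop('top',t,90,95,180,130,4.4,'pics/t2.png');crop('scene',s,350,85,180,136,4.4,'pics/s2.png')
E
```

```text
time_s: 5.9
ee_pos: [608.9, 203.3, 141.4]
ee_rot: [-90.2, -0.6, -7.9]
force: [0.2, -0.1, -2.4]
gripper_width: 46.0
t 5.9 pos [608.9 203.3 141.4] yaw -7.92 rot [-90.17  -0.56  -7.92] F [ 0.18 -0.05 -2.37] w 46.0 q6 25.7
shift cm [-0.065  0.139 -0.012] turn -0.05
```

View pics/t2.png

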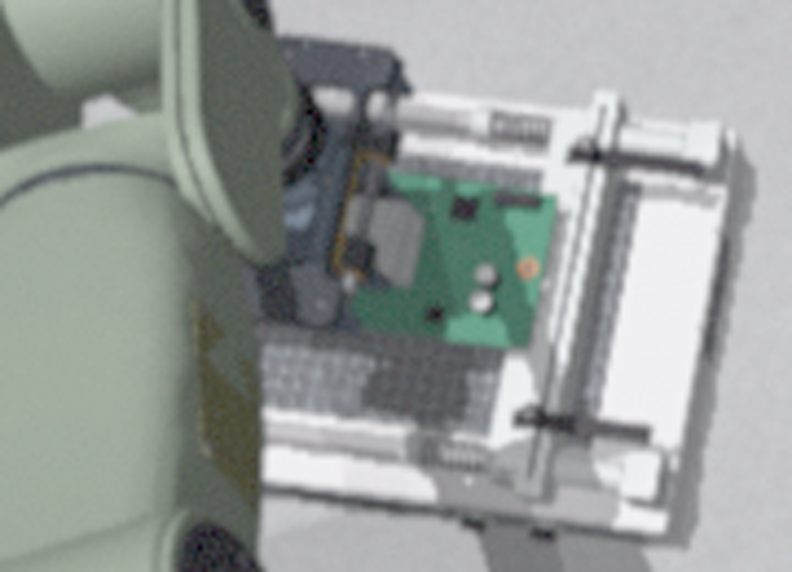

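View pics/s2.png

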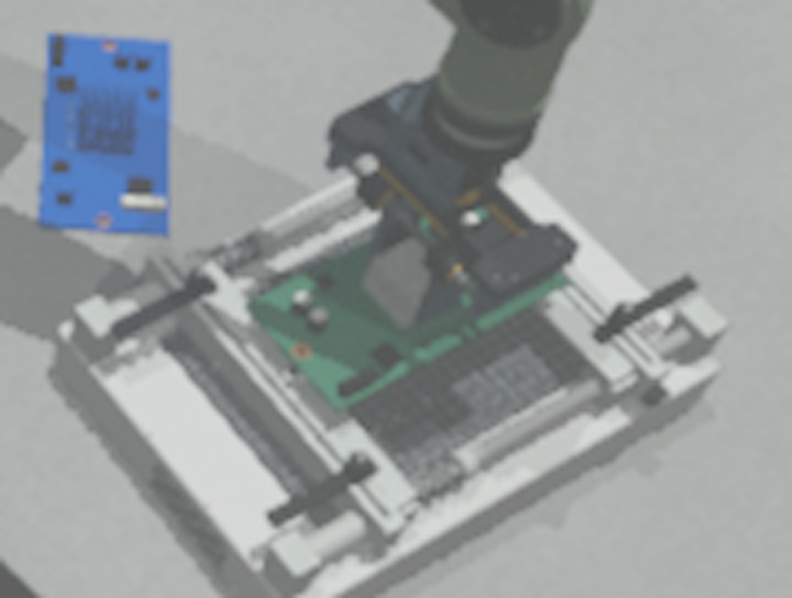

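```bash
cat > hole.py <<'E'
from m0 import *
def ring(im,u,v,r=5):
    # copper-ness: r - g, weighted centroid, local window
    u0,v0=int(round(u)),int(round(v)); w=im[v0-r:v0+r+1,u0-r:u0+r+1].astype(float)
    c=w[...,0]-w[...,1]; c=np.clip(c-np.median(c)-8,0,None)
    yy,xx=np.mgrid[-r:r+1,-r:r+1]; return np.array([u0+(c*xx).sum()/c.sum(),v0+(c*yy).sum()/c.sum()])
def dark(im,u,v,r=3):
    u0,v0=int(round(u)),int(round(v)); w=im[v0-r:v0+r+1,u0-r:u0+r+1].astype(float).sum(2)
    c=np.median(w)-w; c=np.clip(c-30,0,None)
    yy,xx=np.mgrid[-r:r+1,-r:r+1]; return np.array([u0+(c*xx).sum()/c.sum(),v0+(c*yy).sum()/c.sum()])
E
python3 - <<'E'
from hole import *
T=cv2.imread('pics/top0.png')[...,::-1];S=cv2.imread('pics/scene0.png')[...,::-1]
P=[]
for p,q in(([537,282],[294,325]),([235,243],[511,207])):
    a=dark(T,*tb(p)[0]);b=dark(S,*sb(q)[0]);X=tri(a,b);P.append(X);print('pin',a,tb(p)[0],b,sb(q)[0],X, proj('top',X)[0]-a,proj('scene',X)[0]-b)
print(np.linalg.norm(P[1][:2]-P[0][:2]))
for p,q in (([219,100],[466,421]),([281,390],[221,242])):
    a=ring(T,*tB(p)[0]);b=ring(S,*sB(q)[0]);X=tri(a,b);print('hole0',a,tB(p)[0],b,sB(q)[0],X,proj('top',X)[0]-a,proj('scene',X)[0]-b)
T=cv2.imread('pics/t2raw.png');S=cv2.imread('pics/s2raw.png')
a=ring(T,*tb([528,268])[0],r=4);b=ring(S,*pt(350,85,4.4,[302,351])[0],r=4);X=tri(a,b);print('hole2',a,tb([528,268])[0],b,pt(350,85,4.4,[302,351])[0],X,proj('top',X)[0]-a,proj('scene',X)[0]-b)
E
```

```text
pin [211.47477064 158.77446483] [211.65909091 158.70454545] [417.46853468 167.09462563] [416.43181818 168.47727273] [594.00438602 105.6408551  114.1978418 ] [-0.56259466 -0.33931691] [-0.56814819  0.22724144]
pin [142.3023544  149.63135068] [143.02272727 149.84090909] [465.88607595 141.61434599] [465.75       141.65909091] [623.53809656 313.93006909 109.44809731] [0.11838902 0.07382761] [ 0.11445633 -0.0580279 ]
210.37261399983305
hole0 [311.96150762 143.6872494 ] [313.4 144.6] [364.56212511 255.43873179] [362.8 253.8] [ 6.85196249e+02 -1.92388524e+02 -2.53055485e-01] [0.1267644  0.07127011] [ 0.14658589 -0.04112577]
hole0 [326.01088929 204.62492438] [325.8 202.6] [312.08411215 216.41962617] [313.8 218. ] [ 476.15940804 -237.30557047   11.09423476] [-0.02135126 -0.01166509] [-0.022827    0.00494098]
hole2 [209.97264151 155.8745283 ] [209.61363636 155.52272727] [417.69054441 164.48710602] [418.25       164.38636364] [594.87981907 103.04501229 133.78316286] [0.05050119 0.03020275] [ 0.05063147 -0.02067647]
```

```bash
cat >> hole.py <<'E'
def ring(im,u,v,r=4):
    u0,v0=int(round(u)),int(round(v)); w=im[v0-r:v0+r+1,u0-r:u0+r+1].astype(float)
    c=np.clip(w[...,0]-w[...,1:].max(2)-5,0,None)
    yy,xx=np.mgrid[-r:r+1,-r:r+1]; return np.array([u0+(c*xx).sum()/c.sum(),v0+(c*yy).sum()/c.sum()])
E
python3 - <<'E'
from hole import *
np.set_printoptions(linewidth=150)
T=cv2.imread('pics/top0.png')[...,::-1];S=cv2.imread('pics/scene0.png')[...,::-1]
for im,p in((T,tb([537,282])[0]),(S,sb([294,325])[0]),(T,tb([235,243])[0]),(S,sb([511,207])[0])):
    u,v=p.round().astype(int); print(p,u,v);print(im[v-3:v+4,u-3:u+4].sum(2))
for p,q in (([219,100],[466,421]),([281,390],[221,242])):
    a=ring(T,*tB(p)[0]);b=ring(S,*sB(q)[0]);X=tri(a,b);print('hole0',a,tB(p)[0],b,sB(q)[0],X,proj('top',X)[0]-a,proj('scene',X)[0]-b)
T=cv2.imread('pics/t2raw.png');S=cv2.imread('pics/s2raw.png')
a=ring(T,*tb([528,268])[0],r=4);b=ring(S,*pt(350,85,4.4,[302,351])[0],r=4);X=tri(a,b);print('hole2',a,tb([528,268])[0],b,pt(350,85,4.4,[302,351])[0],X,proj('top',X)[0]-a,proj('scene',X)[0]-b)
E
```

```text
[211.65909091 158.70454545] 212 159
[[499 576 575 572 577 582 562]
 [532 550 519 518 565 580 567]
 [529 471 363 379 510 573 575]
 [539 469 310 282 461 562 578]
 [566 542 448 408 497 561 555]
 [575 578 564 554 570 561 527]
 [581 583 590 589 587 571 529]]
[416.43181818 168.47727273] 416 168
[[474 472 472 436 323 226 224]
 [476 476 474 460 410 306 218]
 [475 476 451 376 347 341 254]
 [475 475 405 239 267 383 373]
 [474 473 377 167 290 433 454]
 [473 474 433 372 405 457 475]
 [454 463 464 474 472 475 476]]
[143.02272727 149.84090909] 143 150
[[389 511 552 551 562 562 561]
 [412 478 489 514 550 564 563]
 [454 423 347 383 471 547 563]
 [494 451 304 228 349 521 565]
 [509 526 425 327 398 532 564]
 [519 562 529 492 520 560 546]
 [528 565 560 550 562 566 531]]
[465.75       141.65909091] 466 142
[[469 472 434 370 419 450 346]
 [472 469 432 339 320 419 441]
 [472 434 312 260 348 372 422]
 [471 383 186 293 439 413 339]
 [470 401 294 388 471 457 388]
 [427 451 429 449 470 471 458]
 [310 428 472 472 469 469 472]]
hole0 [312.98275862 144.68103448] [313.4 144.6] [362.32758621 253.84482759] [362.8 253.8] [ 678.70214521 -196.3241104     6.79841432] [0.24952629 0.13981681] [ 0.28755055 -0.08027109]
hole0 [325.42231076 202.69322709] [325.8 202.6] [313.13953488 218.06976744] [313.8 218. ] [ 482.50061421 -236.52087182    8.37234543] [0.30129279 0.16381311] [ 0.32249362 -0.07112156]
hole2 [209.48029557 155.57635468] [209.61363636 155.52272727] [417.97916667 164.23958333] [418.25       164.38636364] [595.26066591 103.98865607 134.90795977] [0.12364049 0.07388429] [ 0.12386365 -0.05075367]
```

```bash
python3 -m handwheel '[[4.0,[-0.05,0.8,0.03],0],[4.0,[-0.05,1.2,0.03],0],[4.0,[-0.05,1.3,0.03],0],[4.0,[-0.05,1.3,0.03],0],[4.0,[-0.05,1.3,0.03],0]]'
python3 - <<'E'
from workcell import state
s=state();print(s['torque'],s['ee_pos'],s['force'],s['ee_rot'])
E
python3 -m handwheel '[[4.0,[0,0.1,0],0],[4.0,[0,0.2,0],0],[4.0,[0,0.2,0],0],[4.0,[0,0.2,0],0]]'
python3 - <<'E'
from workcell import state
s=state();print(s['torque'],s['ee_pos'],s['force'],s['ee_rot'])
E
```

```text
time_s: 6.5
ee_pos: [608.4, 203.7, 127.9]
ee_rot: [-90.2, -0.5, -7.9]
force: [0.7, 0.3, -4.2]
gripper_width: 45.6
[-0.04327694  0.04819431 -0.03056577] [608.3916088  203.69318893 127.88637437] [ 0.70294291  0.2639128  -4.18795691] [-90.19048189  -0.51285356  -7.91022288]
time_s: 6.9
ee_pos: [608.6, 203.8, 126.3]
ee_rot: [-90.2, -0.6, -7.9]
force: [-0.3, -0.6, -1.1]
gripper_width: 46.3
[0.09552228 0.02600168 0.04431674] [608.61184021 203.78351679 126.27164248] [-0.30964701 -0.60126176 -1.06973152] [-90.16673921  -0.55176763  -7.9103527 ]
```

```bash
cat > st.py <<'E'
from workcell import state
s=state();print('T',s['torque'].round(3),'P',s['ee_pos'].round(2),'F',s['force'].round(2),'R',s['ee_rot'].round(2),s['time_s'])
E
for i in 1 ; do python3 -m handwheel '[[4.0,[0,0.1,0],0],[4.0,[0,0.2,0],0],[4.0,[0,0.2,0],0],[4.0,[0,0.2,0],0]]'; python3 st.py; done
```

```text
time_s: 7.3
ee_pos: [608.6, 203.6, 124.5]
ee_rot: [-90.2, -0.6, -7.9]
force: [-1.2, -2.1, 1.9]
gripper_width: 45.9
T [-0.013  0.214  0.133] P [608.63 203.57 124.48] F [-1.16 -2.06  1.92] R [-90.18  -0.56  -7.91] 7.3
```

```bash
python3 - <<'E'
from hole import *
t=vision.grab_frame('top');s=vision.grab_frame('scene')
crop('top',t,170,125,70,60,9,'pics/t3.png');crop('scene',s,390,130,110,80,7,'pics/s3.png')
cv2.imwrite('pics/t3raw.png',t);cv2.imwrite('pics/s3raw.png',s)
a=ring(t,209.5,157);b=ring(s,418,167);print(a,b,tri(a,b))
E
python3 st.py
```

```text
[210.95408163 157.81632653] [416.90140845 167.35211268] [594.95685799 104.63675913 116.32302703]
T [-0.045  0.23   0.086] P [608.65 203.56 124.45] F [-0.72 -1.66  1.66] R [-90.18  -0.56  -7.91] 7.4
```

View pics/t3.png

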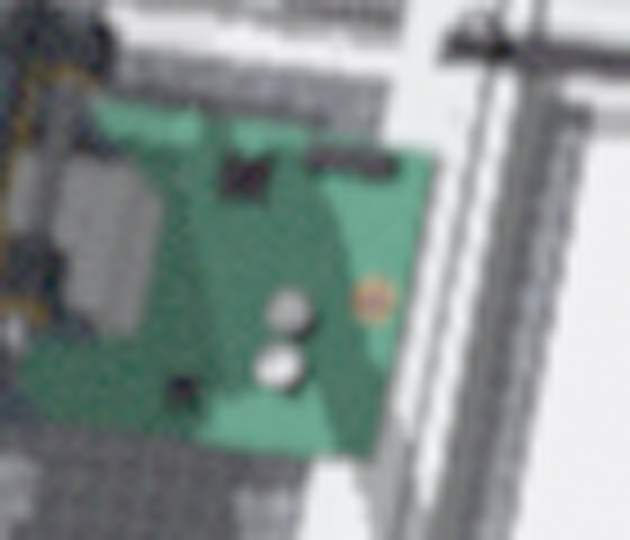

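View pics/s3.png

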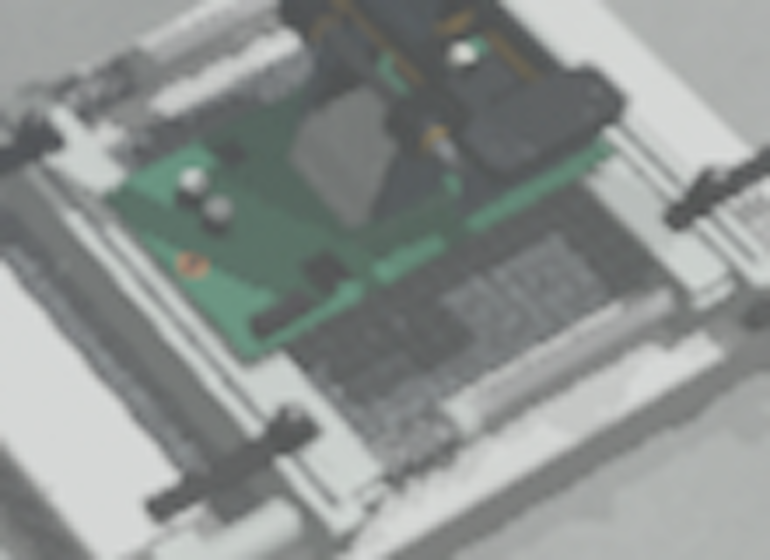

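```bash
python3 -m handwheel '[[4.0,[0,0.1,0],0],[4.0,[0,0.2,0],0],[4.0,[0,0.2,0],0],[4.0,[0,0.2,0],0]]' 15; python3 st.py; python3 -m handwheel '[[4.0,[0,0,0],0]]';python3 st.py
```

```text
time_s: 7.8
ee_pos: [608.6, 203.6, 122.1]
ee_rot: [-90.2, -0.5, -7.9]
force: [-0.3, -1.6, -2.0]
gripper_width: 46.1
T [-0.109  0.042 -0.03 ] P [608.65 203.63 122.07] F [-0.27 -1.62 -1.98] R [-90.18  -0.54  -7.92] 7.8
time_s: 7.9
ee_pos: [608.7, 203.7, 121.9]
ee_rot: [-90.2, -0.5, -7.9]
force: [-1.2, -1.8, 0.6]
gripper_width: 46.1
T [-0.135  0.15   0.046] P [608.66 203.72 121.88] F [-1.22 -1.82  0.62] R [-90.18  -0.53  -7.92] 7.9
```

```bash
python3 -m handwheel '[[4.0,[0,0.05,0.1],0],[4.0,[0,0.05,0.3],0],[4.0,[0,0.05,0.4],0],[4.0,[0,0.05,0.4],0],[4.0,[0,0.05,0.4],0]]' 25; python3 st.py;  python3 - <<'E'
from hole import *
t=vision.grab_frame('top');s=vision.grab_frame('scene')
crop('top',t,170,125,70,60,9,'pics/t4.png');crop('scene',s,390,120,110,80,7,'pics/s4.png')
cv2.imwrite('pics/t4raw.png',t);cv2.imwrite('pics/s4raw.png',s)
a=ring(t,210,158);b=ring(s,417.5,167);print(a,b,tri(a,b))
E
python3 st.py
```

```text
time_s: 8.4
ee_pos: [609.0, 205.9, 121.6]
ee_rot: [-90.4, -0.5, -7.9]
force: [-1.2, -7.3, 1.3]
gripper_width: 45.7
T [-0.997  0.296 -0.033] P [608.96 205.87 121.62] F [-1.21 -7.31  1.29] R [-90.37  -0.52  -7.91] 8.4
[210.6259542  158.59160305] [417.72 168.26] [595.95493086 108.64848744 107.94176612]
T [-0.98   0.198 -0.005] P [609.01 205.87 121.66] F [-0.83 -7.56  2.27] R [-90.36  -0.53  -7.91] 8.5
```

View pics/t4.png

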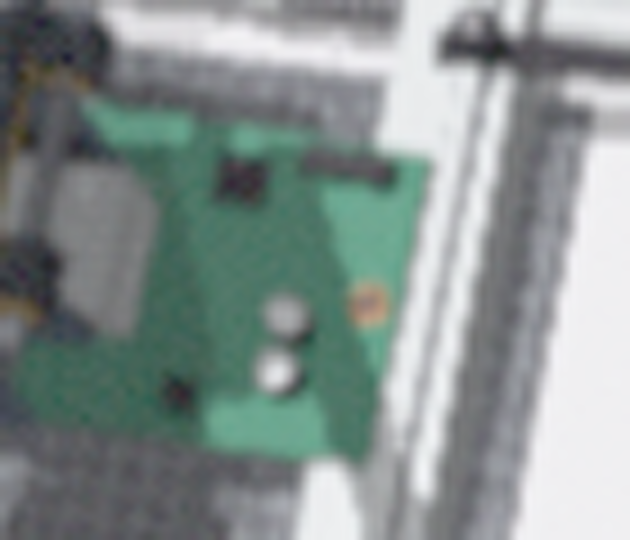

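View pics/s4.png

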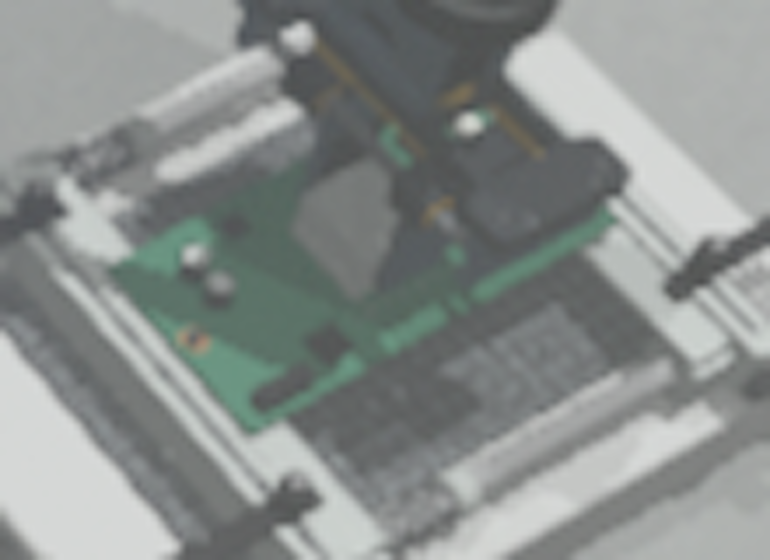

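```bash
python3 -m handwheel '[[4.0,[0,0,0.3],0],[4.0,[0,0,0.4],0],[4.0,[0,0,0.5],0],[4.0,[0,0,0.5],0],[4.0,[0,0,0.5],0]]' 25; python3 st.py;  python3 - <<'E'
from hole import *
t=vision.grab_frame('top');s=vision.grab_frame('scene')
crop('top',t,150,105,110,110,7,'pics/t5.png');crop('scene',s,390,110,130,80,6,'pics/s5.png')
cv2.imwrite('pics/t5raw.png',t);cv2.imwrite('pics/s5raw.png',s)
a=ring(t,210,158);b=ring(s,418,168);print(a,b,tri(a,b))
E
python3 st.py
```

```text
time_s: 9.0
ee_pos: [609.3, 209.0, 121.7]
ee_rot: [-90.6, -0.5, -7.9]
force: [-1.7, -6.9, 1.4]
gripper_width: 45.9
T [-0.995  0.222  0.011] P [609.34 208.95 121.72] F [-1.71 -6.87  1.44] R [-90.57  -0.5   -7.9 ] 9.0
[209.33128834 158.12883436] [417.93577982 167.60550459] [595.83350661 110.73945605 110.49697739]
T [-0.948  0.237 -0.002] P [609.33 208.94 121.7 ] F [-0.28 -7.56  1.28] R [-90.57  -0.49  -7.89] 9.1
```

View pics/t5.png

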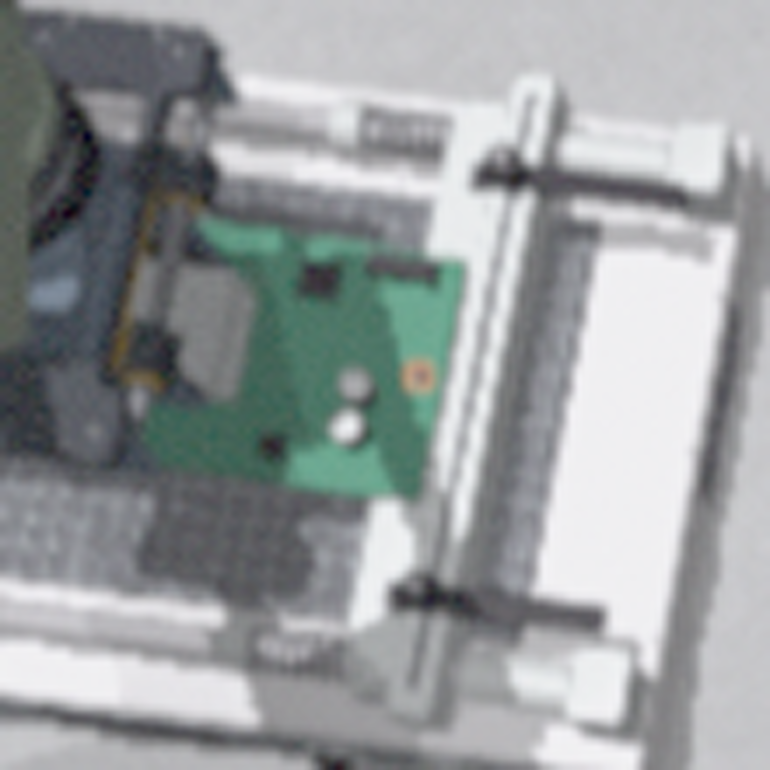

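View pics/s5.png

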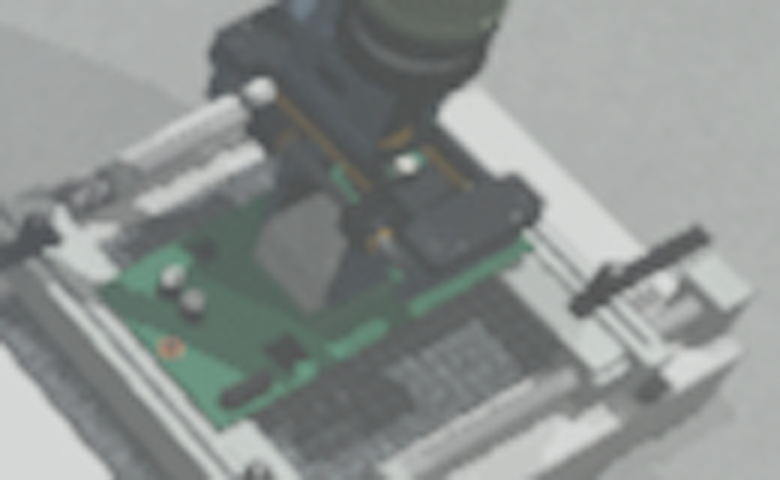

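```bash
python3 -m handwheel '[[4.0,[0,0,0.3],0],[4.0,[0,0,0.5],0],[4.0,[0,0.1,0.5],0],[4.0,[0,0.2,0.5],0],[4.0,[0,0.2,0.5],0]]' 25; python3 st.py
```

```text
time_s: 9.6
ee_pos: [609.4, 213.1, 119.1]
ee_rot: [-90.7, -0.4, -7.9]
force: [-1.8, -5.0, -0.0]
gripper_width: 46.0
T [-1.276  0.388 -0.051] P [609.44 213.09 119.13] F [-1.77 -4.97 -0.02] R [-90.68  -0.41  -7.89] 9.6
```

```bash
python3 -m handwheel '[[4.0,[0,0.1,0.1],0],[4.0,[0,0.2,0.1],0],[4.0,[0,0.2,0.1],0],[4.0,[0,0.2,0.1],0]]' 25; python3 st.py;  python3 - <<'E'
from hole import *
t=vision.grab_frame('top');s=vision.grab_frame('scene')
crop('top',t,150,105,110,110,7,'pics/t6.png');crop('scene',s,390,110,130,80,6,'pics/s6.png')
a=ring(t,208,158);b=ring(s,419,167);print(a,b,tri(a,b))
E
python3 st.py
```

```text
time_s: 10.0
ee_pos: [609.5, 214.0, 116.9]
ee_rot: [-90.7, -0.4, -7.9]
force: [-1.5, -4.6, -2.6]
gripper_width: 46.4
T [-1.215  0.37  -0.083] P [609.51 213.98 116.9 ] F [-1.5  -4.64 -2.58] R [-90.69  -0.4   -7.88] 10.0
[208.17391304 158.6826087 ] [419.39705882 167.60294118] [596.63566733 116.72107423 105.09528181]
T [-1.237  0.266  0.03 ] P [609.52 214.   116.94] F [-1.23 -4.21 -1.31] R [-90.69  -0.4   -7.89] 10.1
```

View pics/s6.png

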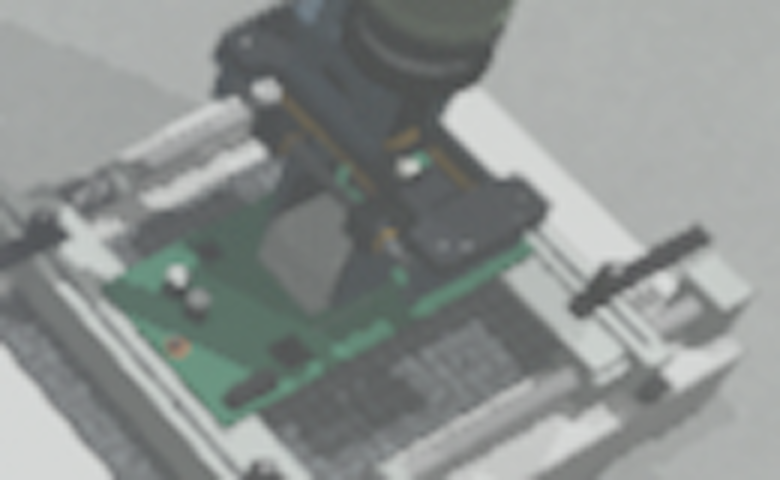

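View pics/t6.png

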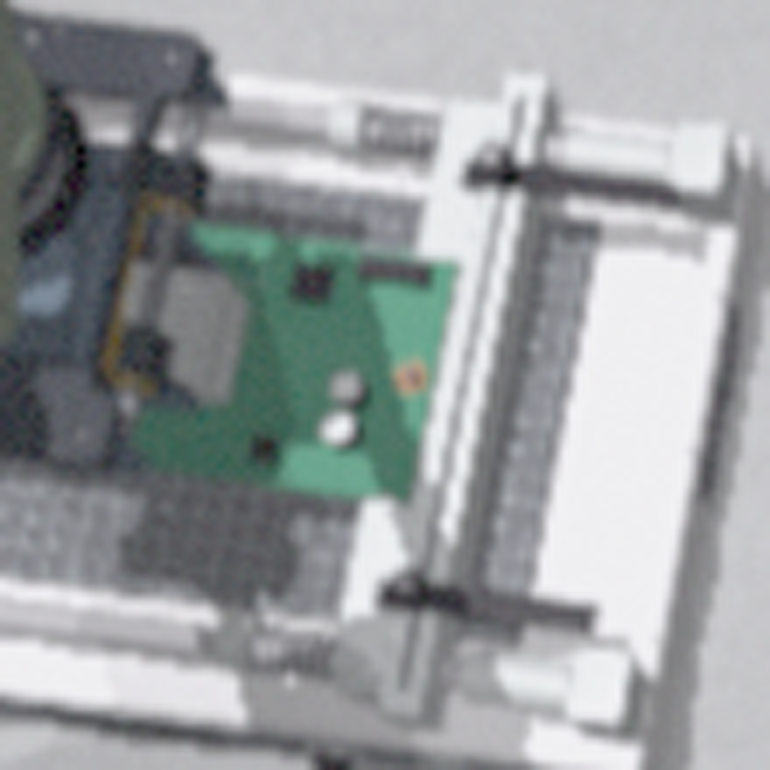

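```bash
python3 -m handwheel '[[4.0,[0,0.15,0],0],[4.0,[0,0.25,0],0],[4.0,[0,0.3,0],0],[4.0,[0,0.3,0],0]]' 25; python3 st.py; python3 -m handwheel '[[4.0,[0,0.1,0],0],[4.0,[0,0.2,0],0],[4.0,[0,0.2,0],0]]' 25; python3 st.py
```

```text
time_s: 10.5
ee_pos: [609.6, 214.1, 114.4]
ee_rot: [-90.7, -0.4, -7.9]
force: [-1.7, -4.2, 2.0]
gripper_width: 45.8
T [-1.19   0.612 -0.053] P [609.62 214.11 114.36] F [-1.74 -4.2   1.98] R [-90.67  -0.42  -7.89] 10.5
time_s: 10.8
ee_pos: [609.6, 214.1, 114.3]
ee_rot: [-90.6, -0.5, -7.9]
force: [-2.1, -5.5, 10.2]
gripper_width: 46.0
T [-1.312  1.302  0.038] P [609.65 214.14 114.28] F [-2.09 -5.53 10.19] R [-90.63  -0.46  -7.9 ] 10.8
```

```bash
python3 -m handwheel '[[4.0,[0,-0.05,-0.1],0],[4.0,[0,-0.05,-0.2],0],[4.0,[0,-0.05,-0.3],0],[4.0,[0,-0.05,-0.3],0]]' 25; python3 st.py
```

```text
time_s: 11.2
ee_pos: [609.4, 213.0, 114.8]
ee_rot: [-90.4, -0.5, -7.9]
force: [-1.4, 5.1, 0.4]
gripper_width: 45.8
T [ 0.327  0.468 -0.004] P [609.4  212.96 114.81] F [-1.42  5.12  0.36] R [-90.44  -0.47  -7.91] 11.2
```

```bash
python3 -m handwheel '[[4.0,[0,0.1,0],0],[4.0,[0,0.25,0],0],[4.0,[0,0.35,0],0],[4.0,[0,0.35,0],0]]' 25; python3 st.py; python3 -m handwheel '[[4.0,[0,0.25,0],0],[4.0,[0,0.25,0],0],[4.0,[0,0,0],0],[4.0,[0,0,0],0]]' 25; python3 st.py
```

```text
time_s: 11.6
ee_pos: [609.5, 213.2, 114.2]
ee_rot: [-90.4, -0.5, -7.9]
force: [-4.0, -0.9, 13.9]
gripper_width: 45.9
T [-0.27   1.694  0.154] P [609.46 213.2  114.18] F [-3.96 -0.87 13.93] R [-90.38  -0.53  -7.9 ] 11.6
time_s: 12.0
ee_pos: [609.4, 213.1, 114.3]
ee_rot: [-90.4, -0.5, -7.9]
force: [-2.0, 0.8, 4.0]
gripper_width: 45.5
T [-0.323  0.743  0.048] P [609.35 213.14 114.32] F [-1.98  0.77  4.01] R [-90.4   -0.52  -7.89] 12.0
```

```bash
python3 -m handwheel '[[6.5,[0,0,0],0],[6.5,[0,0,0],0],[6.5,[0,0,0],0],[6.5,[0,0,0],0],[6.5,[0,0,0],0]]'; python3 st.py; python3 -m handwheel '[[6.5,[0,-3,0],0],[6.5,[0,-6,0],0],[6.5,[0,-10,0],0],[6.5,[0,-10,0],0],[6.5,[0,-10,-8],0],[6.5,[-10,-15,-15],0],[6.5,[-25,-15,-15],0],[6.5,[-25,-15,-15],0],[6.5,[-25,-15,-15],0]]'; python3 st.py
python3 - <<'E'
from h import *
t=vision.grab_frame('top');s=vision.grab_frame('scene')
crop('top',t,90,95,180,130,4.4,'pics/t7.png');crop('scene',s,350,95,180,136,4.4,'pics/s7.png')
cv2.imwrite('pics/t7raw.png',t);cv2.imwrite('pics/s7raw.png',s)
E
```

```text
time_s: 12.5
ee_pos: [609.5, 213.2, 114.2]
ee_rot: [-90.4, -0.5, -7.9]
force: [0.4, -0.4, 0.5]
gripper_width: 64.6
T [-0.108  0.113 -0.047] P [609.49 213.16 114.21] F [ 0.45 -0.39  0.49] R [-90.39  -0.53  -7.89] 12.5
time_s: 13.4
ee_pos: [415.4, 111.9, 251.6]
ee_rot: [-90.4, -0.5, -7.9]
force: [0.8, -0.0, 0.7]
gripper_width: 64.7
T [-0.094  0.091  0.009] P [415.41 111.9  251.6 ] F [ 0.84 -0.04  0.68] R [-90.4   -0.51  -7.94] 13.4
```

View pics/t7.png

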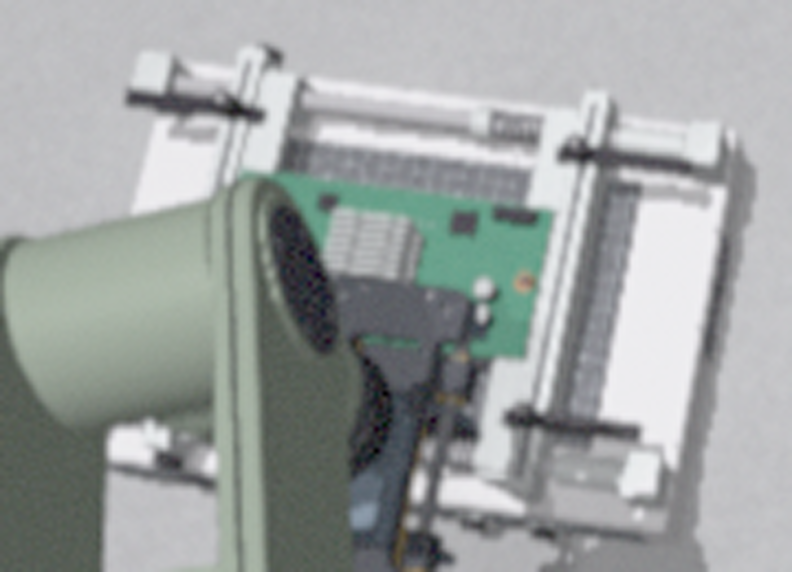

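View pics/s7.png

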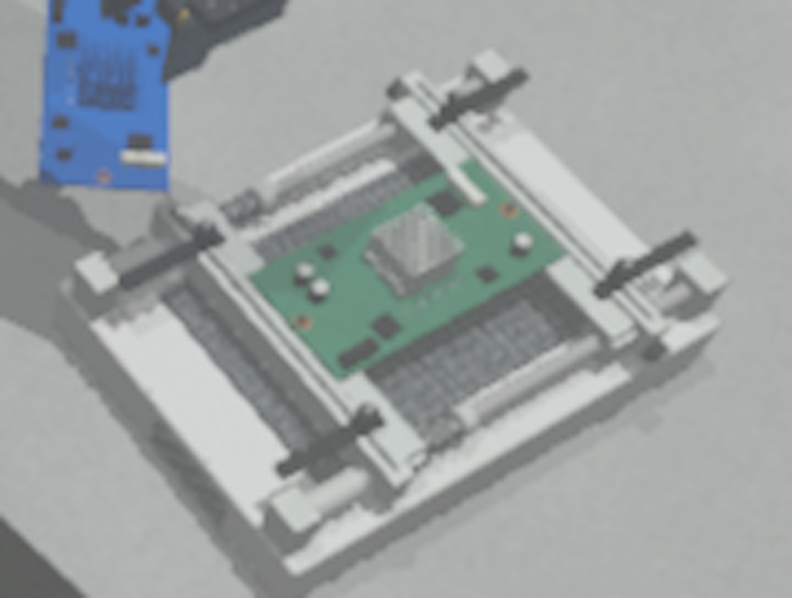

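```bash
python3 -m handwheel '[[6.5,[-2,-3,-20],0],[6.5,[-2,-3,-20],0],[6.5,[-2,-3,-20],0],[6.5,[-2,-3,-20],0],[6.5,[-2,-3,-20],0],[6.5,[-2,-3,-20],0]]'
python3 - <<'E'
from hole import *
t=vision.grab_frame('top');s=vision.grab_frame('scene')
crop('top',t,90,95,180,130,4.4,'pics/t8.png');crop('scene',s,400,115,90,75,8.8,'pics/s8.png')
cv2.imwrite('pics/t8raw.png',t);cv2.imwrite('pics/s8raw.png',s)
for tu,su in(((208.8,158.9),(418.2,168)),((143.2,150),(465.3,142.4))):
    a=ring(t,*tu,r=3);b=ring(s,*su,r=3);X=tri(a,b);print(a,b,X,proj('top',X)[0]-a)
E
python3 st.py
```

```text
time_s: 14.1
ee_pos: [364.7, -84.7, 283.9]
ee_rot: [-90.4, -0.5, -8.1]
force: [0.3, 0.3, -0.7]
gripper_width: 65.0
 ** On entry to DLASCL parameter number  4 had an illegal value
 ** On entry to DLASCL parameter number  4 had an illegal value
T [-0.064  0.024  0.011] P [364.89 -82.93 283.43] F [-0.24 -0.77  0.4 ] R [-90.37  -0.41  -7.85] 14.2hole.py:14: RuntimeWarning: invalid value encountered in scalar divide
  yy,xx=np.mgrid[-r:r+1,-r:r+1]; return np.array([u0+(c*xx).sum()/c.sum(),v0+(c*yy).sum()/c.sum()])
Traceback (most recent call last):
  File "m0.py", line 11, in tri
    X,r,_,_=np.linalg.lstsq(np.array(A),np.array(B),rcond=None); return X
            ~~~~~~~~~~~~~~~^^^^^^^^^^^^^^^^^^^^^^^^^^^^^^^^^^^^
numpy.linalg.LinAlgError: SVD did not converge in Linear Least Squares
```

View pics/t8.png

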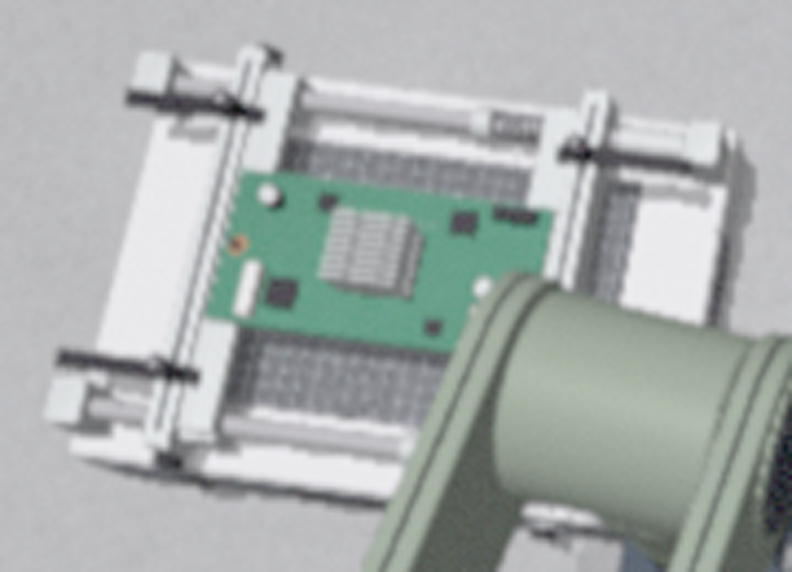

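View pics/s8.png

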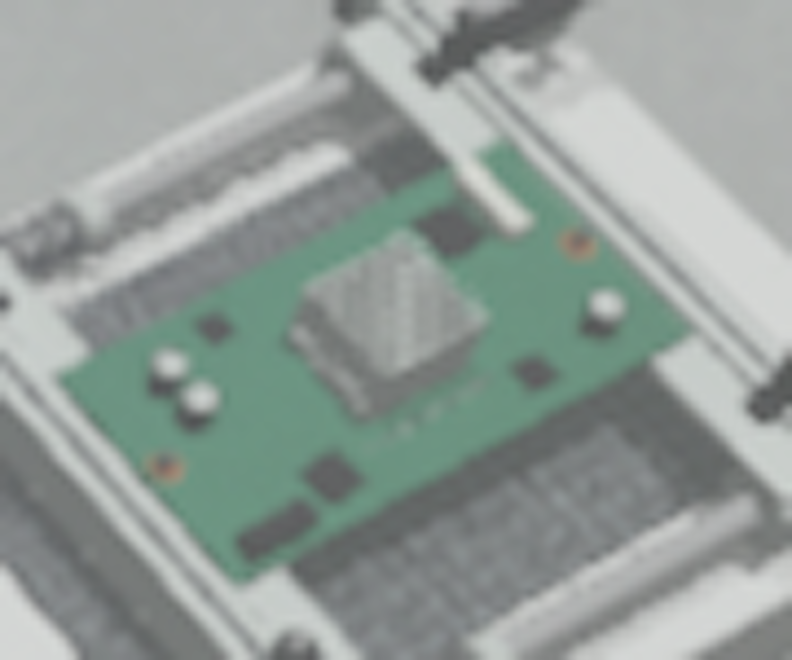

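Run:
```python
from hole import *
T7=cv2.imread('pics/t7raw.png');T8=cv2.imread('pics/t8raw.png');S=cv2.imread('pics/s8raw.png')
X=[]
for T,p,q in((T7,[526,283],[166,467]),(T8,[237,244],[579,243])):
    p=tb(p)[0];q=pt(400,115,8.8,q)[0];a=ring(T,*p,r=3);b=ring(S,*q,r=3)
    print(a-p,b-q);X.append(tri(p,q));print('eye',tri(p,q),'auto',tri(a,b))
    for z in(108,111,114):print(z,unproj('top',p,z),unproj('scene',q,z))
# board corners via both views, level check
```

```text
[-0.54414838  0.10266458] [0.25396406 0.375     ]
eye [595.25143987 113.20377433 106.68883241] auto [595.813561   115.35162677 103.47765179]
108 [[594.64004783 112.57434929 108.        ]] [[595.78547585 112.64448975 108.        ]]
111 [[593.58249842 111.6941427  111.        ]] [[596.83583928 110.6928314  111.        ]]
114 [[592.52494901 110.8139361  114.        ]] [[597.88620271 108.74117306 114.        ]]
[0.3510101  0.00252525] [-0.15584416  0.29383117]
eye [623.20537177 311.70222979 107.45714829] auto [623.46231662 310.97263407 106.71373309]
108 [[622.92774007 311.33156029 108.        ]] [[623.40848969 311.41088098 108.        ]]
111 [[621.79570039 309.9279643  111.        ]] [[624.3901863  308.96511818 111.        ]]
114 [[620.66366071 308.52436831 114.        ]] [[625.37188292 306.51935538 114.        ]]
```

```bash
python3 go.py 609.3 212.8 200 -7.9
```

```text
t 14.2 pos [364.9 -82.9 283.4] yaw -7.85 rot [-90.37  -0.41  -7.85] F [-0.24 -0.77  0.4 ] w 65.2 q6 -6.4
shift cm [20.113  8.277 32.688] turn 0.05
```

```bash
python3 -m handwheel '[[0,[20.1,3,32.7],0],[0,[20.1,3,32.7],0],[0,[20.1,3,32.7],0],[0,[20.1,3,32.7],0],[0,[20.1,3,32.7],0],[0,[20.1,3,32.7],0],[0,[20.1,3,32.7],0],[0,[20.1,6,32.7],0],[0,[20.1,8,32.7],0],[0,[20.1,8.3,32.7],0]]' 20; python3 go.py 609.3 212.8 145 -7.9
```

```text
time_s: 15.2
ee_pos: [606.9, 216.0, 194.9]
ee_rot: [-90.6, 0.0, -7.6]
force: [-0.3, -0.1, -0.3]
gripper_width: 0.4
t 15.2 pos [606.9 216.  194.9] yaw -7.57 rot [-9.057e+01  4.000e-02 -7.570e+00] F [-0.34 -0.09 -0.31] w 0.4 q6 26.5
shift cm [ 0.287  4.991 -0.238] turn 0.33
```

```bash
python3 -m handwheel '[[0,[0.3,2.5,-0.25],0.3],[0,[0.3,4.5,-0.25],0.3],[0,[0.3,5,-0.25],0.3],[0,[0.3,5,-0.25],0.3],[0,[0.3,5.2,-0.25],0.3]]'; python3 st.py; python3 -m handwheel '[[0,[0,0.15,0],0],[0,[0,0.25,0],0],[0,[0,0.3,0],0],[0,[0,0.3,0],0]]'; python3 st.py
```

```text
time_s: 15.7
ee_pos: [610.2, 213.4, 144.9]
ee_rot: [-90.5, -0.1, -7.8]
force: [0.3, -0.0, 0.7]
gripper_width: 0.7
T [-0.084  0.076 -0.022] P [610.22 213.41 144.87] F [ 0.25 -0.04  0.67] R [-90.48  -0.14  -7.84] 15.7
time_s: 16.1
ee_pos: [610.3, 213.3, 142.1]
ee_rot: [-90.5, -0.2, -7.8]
force: [0.8, -0.4, -0.3]
gripper_width: 0.4
T [-0.037  0.097 -0.01 ] P [610.28 213.32 142.09] F [ 0.79 -0.36 -0.35] R [-90.47  -0.16  -7.85] 16.1
```

```bash
python3 -m handwheel '[[0,[0,0.1,0],0],[0,[0,0.2,0],0],[0,[0,0.2,0],0],[0,[0,0.2,0],0]]'; python3 st.py; python3 -m handwheel '[[0,[0,0.1,0],0],[0,[0,0.2,0],0],[0,[0,0.25,0],0],[0,[0,0.25,0],0]]'; python3 st.py
```

```text
time_s: 16.5
ee_pos: [610.3, 213.3, 140.4]
ee_rot: [-90.5, -0.2, -7.9]
force: [-1.1, -0.4, 2.2]
gripper_width: 0.6
T [-0.139  0.282 -0.019] P [610.29 213.26 140.39] F [-1.08 -0.44  2.22] R [-90.47  -0.17  -7.85] 16.5
time_s: 16.9
ee_pos: [610.3, 213.3, 140.3]
ee_rot: [-90.4, -0.2, -7.9]
force: [-3.8, -2.0, 11.7]
gripper_width: 0.8
T [-0.235  0.784  0.042] P [610.31 213.26 140.29] F [-3.76 -2.   11.74] R [-90.43  -0.24  -7.85] 16.9
```

```bash
python3 -m handwheel '[[0,[0,-2,0],0],[0,[0,-6,0],0],[0,[0,-10,0],0],[0,[0,-10,0],0],[0,[-10,-14,-10],0],[0,[-20,-14,-20],0],[0,[-20,-14,-20],0],[0,[-20,-14,-20],0],[0,[-20,-14,-20],0],[0,[-20,-14,-20],0]]'
python3 - <<'E'
from hole import *
t=vision.grab_frame('top');s=vision.grab_frame('scene')
crop('scene',s,270,90,260,200,3,'pics/s9.png')
S=cv2.imread('pics/s8raw.png')
for q in([166,467],[579,243]):
    q=pt(400,115,8.8,q)[0];print(ring(s,*q,r=3)-ring(S,*q,r=3))
E
python3 st.py
```

```text
time_s: 17.9
ee_pos: [381.7, 42.3, 280.5]
ee_rot: [-90.5, -0.2, -7.9]
force: [1.0, -0.6, 0.7]
gripper_width: 0.6
[-0.2744186  0.       ]
[-0.03513825  0.21313364]
T [-0.071  0.025 -0.029] P [381.11  41.8  281.21] F [ 0.22 -0.36  0.27] R [-90.47  -0.26  -7.99] 18.0
```

View pics/s9.png

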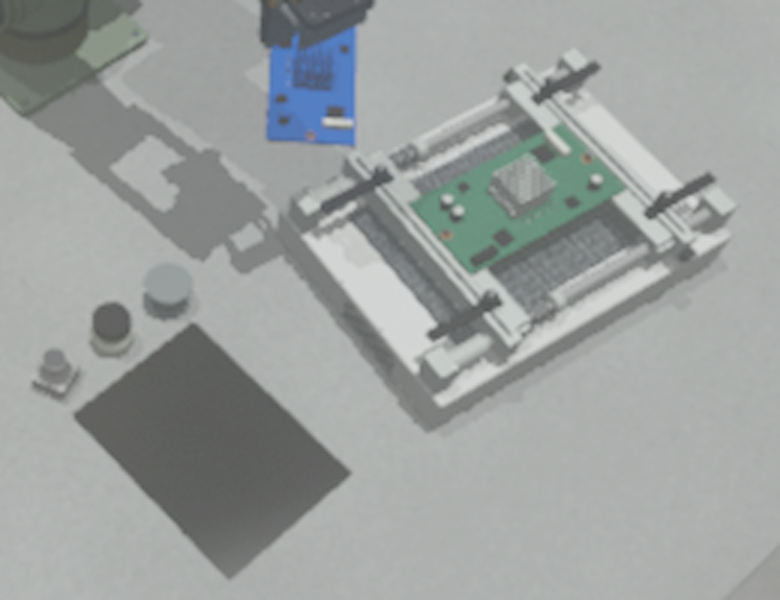

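The board hangs on both pins and lies flat. The nozzle, jar and spool stand where they were (about (57,370), (112,328) and (168,290) in the crop), and the arm is clear.

```bash
python3 -c "
from workcell import job
print(job.job_done())"
```

```text
the job is handed in; nothing more can be done
None
```

The board is hanging on both pins, released, and the job was handed in at about 18 s of the 58 s allowed. No verdict was reported.

I gripped the heatsink and hooked one hole over the sprung pin. I then drew that rail in about 9–10 mm until the other hole dropped over the clamped pin. I pressed the board home at about 14–17 N, released it, and pressed the heatsink top once more at about 12 N with the fingers shut.

**Seated:**
- Pulling back toward the sprung side met a reverse force of about 5 N, so the clamped pin is holding the board.
- The heatsink top was firm at z = 140.3 mm, against 140 mm expected when home.
- Both pins show through their holes.

**Heights:** Reading the pictures by eye gave the board's upper face at the two holes as about 107 mm, against 108 mm expected. The automatic ring fit gave 103.5 mm at the sprung hole, which disagrees. I put that down to the pin hiding part of the copper ring, and I trusted the eye reading and the heatsink contact. Picture heights are only good to about 1.5–2 mm.

**Level:** I did not measure the tilt on its own. It is inferred from the two hole heights and the firm contact.

**Other objects:** The last picture shows the nozzle, jar and spool where they started, judged by eye.

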